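Load the in-line stirrer with a volume series

ROBOT

A 7-joint arm with a two-finger parallel gripper is mounted at the origin on the work surface. World frame = base frame: x ahead of the robot, y to its left, z up, the work surface at z = 0. Lengths are in m, angles in rad, forces in N, time in s.
With the tool pointing down it reaches from about 0.4 to 0.85 m from the base axis. Payload 10.4 kg.
Tool frame: the origin (TCP) lies midway between the tips of the shut fingers; the grasp point (between the pads) lies 19 mm behind it; y points along the fingers, x is the direction in which the jaws open and shut, and the axes are right-handed (so a half turn about y gives the same grasp; the last joint's range is limited). The gripper opens to 87 mm and grips with 3 to 60 N. Pads are 19 mm wide; open, the fingers measure 117 mm over their backs; the gripper's body (75 mm by 190 mm) begins 51 mm behind the grasp point.
Start: joints at [1.254, 0.332, -0.065, 1.46, 0.022, 1.35, -0.088], TCP at [0.181, -0.598, 0.223] pointing down, gripper open.
Joint ranges: [-2.6, 2.6], [-0.5, 2.12], [-1.47, 1.34], [0.16, 2.42], [-1.27, 4.41], [0.06, 2.06], [-2.6, 2.6]. Speed limits (rad/s): [2.22, 2.22, 2.79, 2.79, 3.14, 3.14, 3.14].

INTERFACE

Orientations are given as a unit quaternion [x, y, z, w].
In Python, from bench import r gives the robot as it stands. The module is installed in compiled form; this text tells all that it offers.
- The arm moves only by the tool arm_command, never from a script. Its argument "deltas" is one flat list of numbers, 6 for each row, row after row: the shift along the tool's x, y, z in m, then the turn, a rotation vector about the tool's x, y, z in degrees. In form: [tx, ty, tz, ax, ay, az, tx, ty, tz, ax, ay, az, ...]. A call has 1 to 8 rows; each row is the pose to reach, as a shift and turn from the pose commanded when the call began, along the tool's axes at that moment; what a row does not reach only later rows make up. A row lasts 1/8 s, in which the tool goes at most 62.5 mm and 10.7 degrees, less where a joint would pass 70% of its speed; a pose out of reach is approached as far as the arm can. A call with a gripper value outside its range is refused whole. "hand" is the opening, from 0 (shut) to 1 (fully open), set as the call begins (left out, the last holds). The fingers move at their own pace and stop on an object; "grip_force" is the grip in N (left out, the last holds). Time passes only in rows, so rows that repeat a pose let the fingers close. It gives the time, the measured TCP pose, the force and the opening at its end, in the units of the state.
- r.read_state(): the state, without advancing time (a new reading comes with each control period).
- r.camera(name): name is "side" or "top"; returns a dict with "image" (384x512x3 uint8, red, green, blue), "intrinsics" (3x3 intrinsics, pixels), "k1" (the pictures are not rectified: a ray, as slopes to the right and down, at radius r is drawn at 1 + k1 r^2 times it, then the intrinsics apply), "world_from_camera" (4x4, takes a point from camera to world coordinates). Camera axes: x right, y down, z forward; pixel columns grow to the right and rows downward; lengths in m; the calibration is good to about 2 mm. A picture is of the moment at which its call begins. There is no depth.
- r.close_job(): hands the job in, once; it reports no verdict.
Trained networks look in a picture, given as the dict that the camera call returned (one of the last four; its "shot" number tells which), for a name from the list of things; names that differ only in an ending like _2 or _b are one class to them, and where a whole thing is asked for, a point or a joint stands for the part that bears it (a point fixed in the world has none). Each returns a list of dicts, best first, with "conf" (0 to 1); they miss things now and then, are a little off and sometimes report something else, mostly with a low value. They report only what shows in the picture. A call takes as long as a camera call. They do not tell look-alikes from the thing itself.
- r.boxes_of(picture, query): "centre" ([row, column] in pixels, amid what is visible of it).
- r.regions_of(picture, query): "region" (384x512 bool, what is visible of it) and "centre" ([row, column] in pixels, amid what is visible of it).
The state is a dict: "time": time; "joint_positions": joint angles; "joint_vel": joint speeds; "joint_torque": joint torques, N m; "ee_pos": TCP position; "eef_rot": TCP orientation; "ft_force": force on the tool from outside, world axes, zero at the start; "torque": the same for the moment, N m; "width": finger opening in m.
Only numpy, scipy, OpenCV 4.12 (cv2) and the standard library are available. Lean on these libraries where they do the work, as an engineer would, in place of code of your own. Each camera call takes 0.05 s, during which the arm holds its last target.

TASK

Load the stirrer for the sample-volume series: stand the four amber bottles on it, one in the middle of each ring mark, in order of size along the row, with the smallest at the end beside the stirrer's control box. Set them down gently and upright, and leave the beaker and the white jar among them where they stand.

Things in the scene. Friction and masses are not known exactly. Their poses are not given: they have to be found in the camera images.
- bottle_25: the 25 ml bottle: round amber glass laboratory bottle with paper label and ribbed blue screw cap, closed; body diameter 36 mm, total height 74 mm; the cap is the top 20 mm, diameter 34 mm, the widest thing above the shoulder and the place to grip; about 45 to 80 g. Stands upright; origin at the centre of its underside, z up
- bottle_50: the 50 ml bottle: round amber glass laboratory bottle with paper label and ribbed blue screw cap, closed; body diameter 46 mm, total height 91 mm; the cap is the top 22 mm, diameter 41 mm, the widest thing above the shoulder and the place to grip; about 80 to 140 g. Stands upright; origin at the centre of its underside, z up
- bottle_100: the 100 ml bottle: round amber glass laboratory bottle with paper label and ribbed blue screw cap, closed; body diameter 56 mm, total height 105 mm; the cap is the top 25 mm, diameter 54 mm, the widest thing above the shoulder and the place to grip; about 140 to 240 g. Stands upright; origin at the centre of its underside, z up
- bottle_250: the 250 ml bottle: round amber glass laboratory bottle with paper label and ribbed blue screw cap, closed; body diameter 70 mm, total height 143 mm; the cap is the top 25 mm, diameter 54 mm, the widest thing above the shoulder and the place to grip; about 290 to 500 g. Stands upright; origin at the centre of its underside, z up
- stirrer: the magnetic stirrer: a fixed flat white plate 120 mm (its x) by 385 mm (its y) with a level top 45 mm above the bench. On the top four printed ring marks (a black circle of 82 mm and one of 52 mm diameter with a centre dot) in one row along its y axis, centred at x = 0 and y = -142.5, -47.5, +47.5 and +142.5 mm. Origin: centre of its underside, on the bench; z up
- controller: the stirrer's control box: fixed grey box 130 by 100 by 54 mm with black top panel, greenish display and a round grey knob (top of the knob 70 mm high), standing on the bench at one end of the stirrer, its centre about 285 mm from the stirrer's centre along the stirrer's +y or -y. Which end varies; a white rack of small vials (45 mm high) stands at the other end. Origin: centre of its underside
- beaker: bystander: clear glass beaker, diameter 53 mm, 70 mm high, standing among the bottles; origin at the centre of its underside
- jar: bystander: low white plastic jar with white lid, diameter 62 mm, 48 mm high, standing among the bottles; origin at the centre of its underside
Mind the look-alikes: they are no part of the job. Leave any brown or green look-alike of the bottle_50 alone.

How it is judged:
By the outcome, as a careful person would: the job done as asked, in the order asked, and still so for the second after the job is handed in, with the robot touching nothing.
It also fails if it takes over 112 s, if anything falls off the work surface, if the arm or the gripper's body presses on something with over 40 N, if the wrist force passes 120 N, or if a joint passes its speed limit or range.

## Working session

There is one attempt and no reset: what is moved stays moved. The work goes in short steps, Python scripts to look and compute and a tool call to move; the robot and the scene stay as the last step left them, time stands still between calls to the robot, and variables do not carry over. Pictures are saved under pics/ and viewed, and the job is handed in when it is done.

Besides the shell and the picture viewer there is one more tool, called after "Emit:" as name(argument=value, ...) on one line, values as JSON. arm_command: Moves the arm, as the interface text tells. Its arguments: {"type":"object","properties":{"deltas":{"type":"array","items":{"type":"number"}},"hand":{"type":"number"},"grip_force":{"type":"number"}},"required":["deltas"]}

```bash
mkdir -p pics; python3 - <<'E'
from bench import r
import cv2,json,numpy as np
s=r.read_state()
print({k:np.round(v,3).tolist() for k,v in s.items()})
for n in("side","top"):
    p=r.camera(n)
    cv2.imwrite(f"pics/{n}0.png",cv2.resize(p["image"][:,:,::-1],(800,600),interpolation=cv2.INTER_CUBIC))
    print(n,np.round(p["intrinsics"],1).tolist(),p["k1"],np.round(p["world_from_camera"],3).tolist())
    for q in["bottle_25","bottle_50","bottle_100","bottle_250","stirrer","controller","beaker","jar"]:
        print(q,[(np.round(d["centre"]).tolist(),round(d["conf"],2)) for d in r.boxes_of(p,q)])
E
```

```text
{'time': 0.0, 'joint_positions': [1.254, 0.333, -0.065, 1.461, 0.022, 1.35, -0.088], 'joint_vel': [-0.001, -0.002, -0.002, 0.001, 0.002, -0.0, -0.001], 'joint_torque': [-0.0, -62.325, 0.024, -38.99, -0.061, 0.04, 0.0], 'ee_pos': [0.181, -0.598, 0.222], 'eef_rot': [-0.568, 0.422, -0.421, 0.568], 'ft_force': [-0.612, 0.235, 0.539], 'torque': [-0.011, 0.021, -0.045], 'width': 0.087}
side [[413.1, 0.0, 252.7], [0.0, 413.1, 190.4], [0.0, 0.0, 1.0]] 0.05266621272095661 [[-0.98, -0.144, 0.139, 0.357], [-0.2, 0.719, -0.666, 0.704], [-0.004, -0.68, -0.733, 0.807], [0.0, 0.0, 0.0, 1.0]]
bottle_25 [([135.0, 295.0], 0.96), ([175.0, 315.0], 0.91), ([172.0, 273.0], 0.79), ([202.0, 267.0], 0.79), ([128.0, 315.0], 0.78), ([219.0, 315.0], 0.71), ([115.0, 273.0], 0.56)]
bottle_50 [([135.0, 295.0], 0.96), ([175.0, 315.0], 0.91), ([172.0, 273.0], 0.79), ([202.0, 267.0], 0.79), ([128.0, 315.0], 0.78), ([219.0, 315.0], 0.71), ([115.0, 273.0], 0.56)]
bottle_100 [([135.0, 295.0], 0.96), ([175.0, 315.0], 0.91), ([172.0, 273.0], 0.79), ([202.0, 267.0], 0.79), ([128.0, 315.0], 0.78), ([219.0, 315.0], 0.71), ([
[... 704 characters left out ...]
, 0.68), ([204.0, 268.0], 0.66)]
bottle_50 [([221.0, 322.0], 0.87), ([183.0, 355.0], 0.87), ([247.0, 228.0], 0.85), ([203.0, 231.0], 0.77), ([239.0, 355.0], 0.76), ([242.0, 278.0], 0.68), ([204.0, 268.0], 0.66)]
bottle_100 [([221.0, 322.0], 0.87), ([183.0, 355.0], 0.87), ([247.0, 228.0], 0.85), ([203.0, 231.0], 0.77), ([239.0, 355.0], 0.76), ([242.0, 278.0], 0.68), ([204.0, 268.0], 0.66)]
bottle_250 [([221.0, 322.0], 0.87), ([183.0, 355.0], 0.87), ([247.0, 228.0], 0.85), ([203.0, 231.0], 0.77), ([239.0, 355.0], 0.76), ([242.0, 278.0], 0.68), ([204.0, 268.0], 0.66)]
stirrer [([147.0, 244.0], 0.86)]
controller [([143.0, 132.0], 0.78)]
beaker [([222.0, 187.0], 0.94)]
jar [([234.0, 135.0], 0.8)]
```

View pics/side0.png

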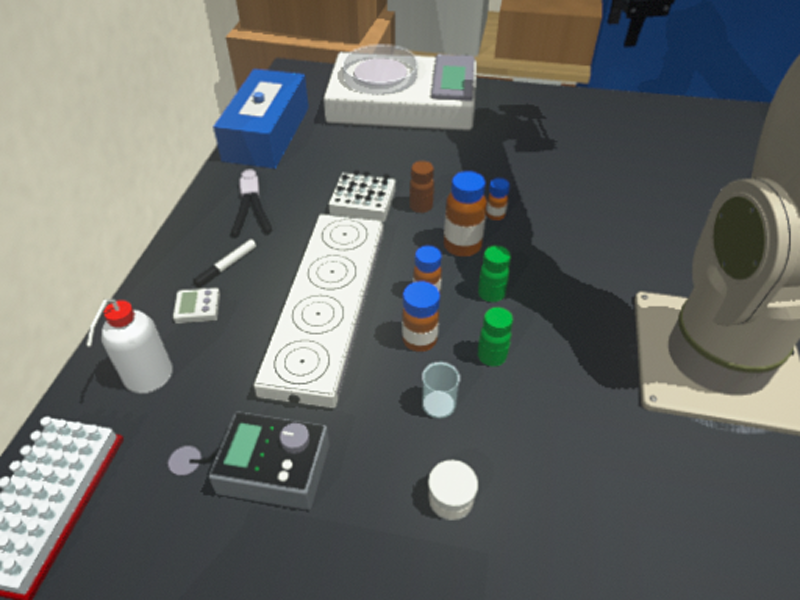

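View pics/top0.png

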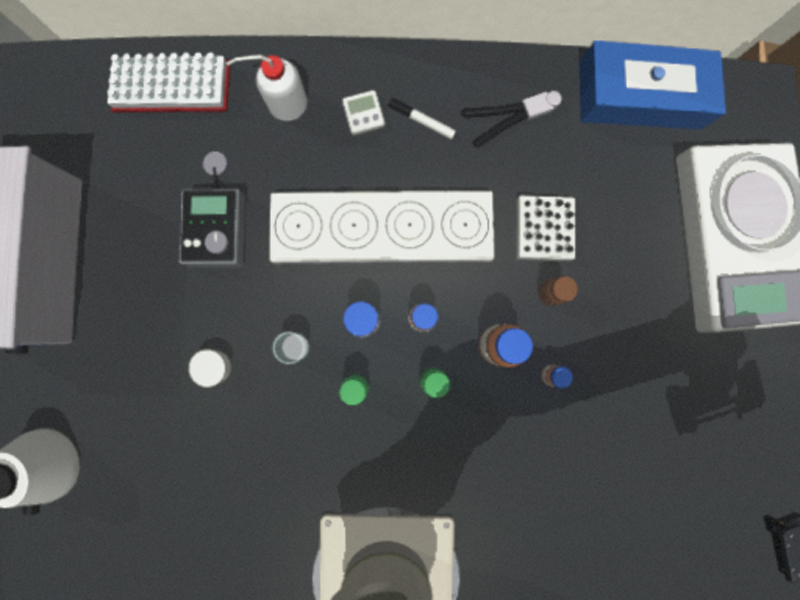

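The side view shows the amber, blue-capped bottles at about (467,215), (497,200), (428,270) and (421,315). In the top view they are at (514,346), (561,377), (424,317) and (362,319), in the order 250, 25, 50, 100. The two green bottles and the brown one are the look-alikes. The control box is at the image-left end of the stirrer, which is +y, and the vial rack is at the right end. Next I measure the caps and ring dots.

```bash
cat > h.py <<'E'
import numpy as np,cv2
from scipy.optimize import least_squares
from scipy.spatial.transform import Rotation as R
D={25:(.036,.074,.020,.034),50:(.046,.091,.022,.041),100:(.056,.105,.025,.054),250:(.070,.143,.025,.054)}
def proj(p,X):
    T=np.linalg.inv(p["world_from_camera"]);c=np.asarray(X)@T[:3,:3].T+T[:3,3]
    s=c[:,:2]/c[:,2:];s=s*(1+p["k1"]*(s**2).sum(1,keepdims=True))
    K=p["intrinsics"];return np.c_[s[:,0]*K[0,0]+K[0,2],s[:,1]*K[1,1]+K[1,2]]
def unproj(p,uv,z):
    K=p["intrinsics"];d=np.array([(uv[0]-K[0,2])/K[0,0],(uv[1]-K[1,2])/K[1,1]]);s=d.copy()
    for _ in range(20): s=d/(1+p["k1"]*(s@s))
    T=p["world_from_camera"];v=T[:3,:3]@np.r_[s,1];o=T[:3,3]
    return o+v*(z-o[2])/v[2]
def blue(p):
    h=cv2.cvtColor(p["image"],cv2.COLOR_RGB2HSV)
    return ((h[...,0]>105)&(h[...,0]<128)&(h[...,1]>120)&(h[...,2]>35)).astype(np.uint8)
def blobs(p,amin=30):
    n,l,st,c=cv2.connectedComponentsWithStats(blue(p))
    return [(st[i,4],c[i],st[i,:4]) for i in range(1,n) if st[i,4]>=amin]
def capsil(p,x,y,z0,k):
    d,h,ch,cd=D[k];a=np.linspace(0,2*np.pi,40)
    P=np.array([(x+cd/2*np.cos(t),y+cd/2*np.sin(t),z) for z in(z0+h-ch,z0+h) for t in a])
    hull=cv2.convexHull((proj(p,P)).astype(np.float32));m=cv2.moments(hull)
    return np.array([m["m10"]/m["m00"],m["m01"]/m["m00"]]),m["m00"],hull
def fitcap(p,c,k,z0=0.):
    f=lambda q:capsil(p,q[0],q[1],z0,k)[0]-c
    g=unproj(p,c,z0+D[k][1]-.01)
    s=least_squares(f,g[:2],diff_step=1e-3,x_scale=.1);return s.x,capsil(p,*s.x,z0,k)[1]
def delta(st,pos,q=None):
    r0=R.from_quat(st["eef_rot"]);t=r0.inv().apply(np.array(pos)-st["ee_pos"])
    a=np.zeros(3) if q is None else np.degrees((r0.inv()*q).as_rotvec());return t,a
E
python3 - <<'E'
from bench import r
from h import *
s=r.read_state();print(np.round(R.from_quat(s["eef_rot"]).as_matrix(),3).tolist())
for n in("top","side"):
    p=r.camera(n);np.save(n+".npy",p,allow_pickle=True)
    for a,c,st in blobs(p):
        print(n,a,np.round(c,1),st,[(k,np.round(fitcap(p,c,k)[0],4).tolist(),round(fitcap(p,c,k)[1])) for k in D])
p=np.load("top.npy",allow_pickle=True).item()
g=cv2.cvtColor(p["image"],cv2.COLOR_RGB2GRAY)
print(np.array2string(g[138:150,185:197]))
for q in["jar","beaker"]:
    b=r.boxes_of(r.camera("top"),q)[0]["centre"];print(q,unproj(p,b[::-1],.04))
p2=r.camera("top")
for d in r.boxes_of(p2,"bottle_50"): print(np.round(d["centre"]),np.round(unproj(p,d["centre"][::-1],.06),3))
E
```

```text
[[0.29, 0.0, 0.957], [-0.957, -0.0, 0.29], [0.0, -1.0, 0.0]]
top 3687 [415.2  55.9] [371  26  94  57] [(25, [0.8786, -0.4488], 156), (50, [0.871, -0.4411], 228), (100, [0.865, -0.435], 389), (250, [0.847, -0.4168], 424)]
top 381 [230.3 203.4] [220 193  22  22] [(25, [0.4583, 0.0506], 142), (50, [0.4578, 0.0498], 214), (100, [0.4574, 0.0491], 379), (250, [0.4563, 0.0473], 413)]
top 206 [271.7 201.9] [264 194  16  16] [(25, [0.4647, -0.0554], 143), (50, [0.4641, -0.0543], 215), (100, [0.4636, -0.0533], 381), (250, [0.4622, -0.0509], 414)]
top 421 [329.  221.1] [318 210  23  23] [(25, [0.4183, -0.2052], 156), (50, [0.4185, -0.2016], 231), (100, [0.4187, -0.1987], 405), (250, [0.4192, -0.1902], 440)]
top 152 [359.3 241.2] [353 235  14  14] [(25, [0.3675, -0.286], 162), (50, [0.3686, -0.281], 239), (100, [0.3695, -0.277], 416), (250, [0.372, -0.2652], 453)]
side 7208 [448.4  31.5] [370   0 142  66] [(25, [-0.0503, -0.8973], 88), (50, [-0.0415, -0.8628], 126), (100, [-0.0346, -0.836], 208), (250, [-0.0137, -0.7541], 232)]
side 2365 [167.9  77.1] [137  44  60  64] [(25, [0.8711, -0.4118], 1
[... 976 characters left out ...]
6 232 234 234 234 235]
 [234 235 234 234 224 186 185 221 234 234 235 234]
 [234 234 234 233 213 123 143 211 232 235 235 235]
 [234 235 234 234 220 162 177 225 233 234 235 234]
 [235 234 233 234 230 217 221 233 234 235 234 234]
 [235 234 234 234 234 233 233 235 234 233 235 235]
 [234 233 234 234 234 233 234 234 235 234 235 234]
 [234 234 234 235 235 234 235 234 235 234 234 233]]
jar [0.3714662  0.30177664 0.04      ]
beaker [0.4059355  0.17247039 0.04      ]
[222. 321.] [ 0.414 -0.185  0.06 ]
[183. 355.] [ 0.52  -0.275  0.06 ]
[249. 226.] [0.342 0.059 0.06 ]
[204. 231.] [0.456 0.049 0.06 ]
[238. 358.] [ 0.377 -0.285  0.06 ]
[203. 267.] [ 0.462 -0.044  0.06 ]
[241. 277.] [ 0.363 -0.072  0.06 ]
```

```bash
python3 - <<'E'
from h import *
P={n:np.load(n+".npy",allow_pickle=True).item() for n in("top","side")}
# initial guess of dots from view: 800px coords
top0=np.array([[298,226],[354,225],[410,225],[465,225]])*.64
def dot(p,uv,w=5):
    g=255-cv2.cvtColor(p["image"],cv2.COLOR_RGB2GRAY).astype(float);u,v=np.round(uv).astype(int)
    b=g[v-w:v+w+1,u-w:u+w+1];b=np.clip(b-np.median(b)-12,0,None);yy,xx=np.mgrid[v-w:v+w+1,u-w:u+w+1]
    return np.array([(b*xx).sum(),(b*yy).sum()])/b.sum()
res={}
for n in P:
    g0=top0 if n=="top" else proj(P[n],np.c_[res["top"][:,:2],[.045]*4])
    d=np.array([dot(P[n],u,4 if n=="top" else 4) for u in g0])
    W=np.array([unproj(P[n],u,.045) for u in d]);res[n]=W
    print(n,np.round(d,1).tolist(),np.round(W,4).tolist(),np.linalg.norm(np.diff(W,axis=0),axis=1))
A=(res["top"]+res["side"])/2;print(A)
c=A.mean(0);v=A[3]-A[0];print(c,np.degrees(np.arctan2(v[0],-v[1])))
for k in(-142.5,-47.5,47.5,142.5): u=-v[:2]/np.linalg.norm(v[:2]);print(k,np.round(c[:2]+u*k/1000,4))
E
```

```text
top [[190.5, 144.1], [226.0, 143.6], [261.8, 143.3], [297.4, 143.3]] [[0.6142, 0.1623, 0.045], [0.6178, 0.0676, 0.045], [0.6209, -0.0275, 0.045], [0.6236, -0.1226, 0.045]] [0.09474355 0.09518567 0.09516456]
side [[193.0, 230.7], [203.1, 200.3], [212.1, 173.4], [219.7, 149.1]] [[0.6114, 0.1628, 0.045], [0.6147, 0.068, 0.045], [0.6178, -0.0271, 0.045], [0.6226, -0.1238, 0.045]] [0.09478958 0.09516146 0.09680215]
[[ 0.6127899   0.16253535  0.045     ]
 [ 0.61624429  0.06783187  0.045     ]
 [ 0.61935502 -0.02729083  0.045     ]
 [ 0.6230958  -0.12319618  0.045     ]]
[0.61787125 0.01997005 0.045     ] 2.065674263840349
-142.5 [ 0.623  -0.1224]
-47.5 [ 0.6196 -0.0275]
47.5 [0.6162 0.0674]
142.5 [0.6127 0.1624]
```

Emit:
arm_command(deltas=[-0.322, 0, 0.345, 0, -73.2, 0, -0.322, 0, 0.345, 0, -73.2, 0, -0.322, 0, 0.345, 0, -73.2, 0, -0.322, 0, 0.345, 0, -73.2, 0, -0.322, 0, 0.345, 0, -73.2, 0, -0.322, 0, 0.345, 0, -73.2, 0, -0.322, 0, 0.345, 0, -73.2, 0, -0.322, 0, 0.345, 0, -73.2, 0], hand=1, grip_force=30)

```text
time: 2.3
ee_pos: [0.4193, -0.1871, 0.223]
eef_rot: [0.707, 0.003, -0.002, -0.707]
ft_force: [0.1, -0.2, -0.1]
width: 0.0872
```

```bash
cat > go.py <<'E'
import sys
from bench import r
from h import *
s=r.read_state();Q=R.from_matrix(np.array([[1,0,0],[0,0,1],[0,-1,0.]]))
t,a=delta(s,[float(v) for v in sys.argv[1:4]],Q)
print("t",round(s["time"],2),"pos",np.round(s["ee_pos"],4),"w",round(float(s["width"]),4),"F",np.round(s["ft_force"],1),"delta",np.round(t,4),np.round(a,2))
E
python3 go.py .4176 -.190 .114
```

```text
t 2.3 pos [ 0.4193 -0.1871  0.223 ] w 0.0872 F [ 0.1 -0.2 -0.1] delta [-0.0019  0.109  -0.0029] [0.03 0.36 0.05]
```

Emit:
arm_command(deltas=[-0.002, 0.03, -0.003, 0, 0.3, 0, -0.002, 0.06, -0.003, 0, 0.3, 0, -0.002, 0.09, -0.003, 0, 0.3, 0, -0.002, 0.109, -0.003, 0, 0.3, 0, -0.002, 0.109, -0.003, 0, 0.3, 0])

```text
time: 2.92
ee_pos: [0.4152, -0.1927, 0.1126]
eef_rot: [-0.707, 0.002, -0.001, 0.708]
ft_force: [-1.0, -0.8, 0.7]
width: 0.087
```

```bash
cat > snap.py <<'E'
import sys
from bench import r
import cv2
for n in sys.argv[2].split(","):
    p=r.camera(n);im=p["image"][:,:,::-1]
    if len(sys.argv)>3:
        a=[int(v) for v in sys.argv[3].split(",")];im=im[a[0]:a[1],a[2]:a[3]]
    f=min(800/im.shape[1],600/im.shape[0]);cv2.imwrite(f"pics/{n}{sys.argv[1]}.png",cv2.resize(im,None,fx=f,fy=f,interpolation=cv2.INTER_CUBIC))
E
python3 go.py .4176 -.190 .114; python3 snap.py 1 side 60,240,200,440
```

```text
t 2.92 pos [ 0.4152 -0.1927  0.1126] w 0.087 F [-1.  -0.8  0.7] delta [ 0.0024 -0.0014  0.0027] [-0.07 -0.26 -0.11]
```

View pics/side1.png

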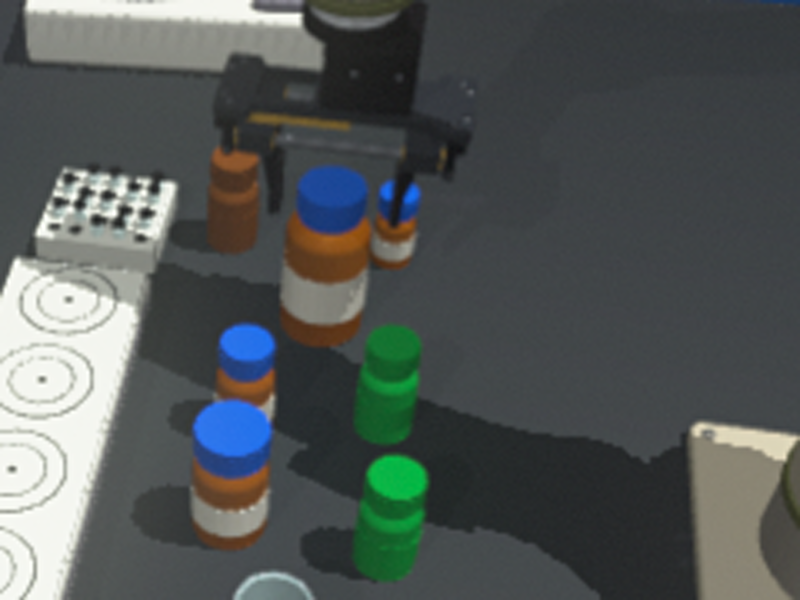

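The fingers straddle the 250 ml cap, which is at (333,190) in the crop, and the gripper body clears everything. I'll correct by 2–3 mm and close.

Emit:
arm_command(deltas=[0.002, -0.001, 0.003, 0, -0.2, 0, 0.002, -0.001, 0.003, 0, -0.2, 0])

```text
time: 3.22
ee_pos: [0.4188, -0.1901, 0.1155]
eef_rot: [0.707, 0.0, 0.001, -0.707]
ft_force: [0.3, -0.2, -0.5]
width: 0.0871
```

Emit:
arm_command(deltas=[0, 0, 0, 0, 0, 0, 0, 0, 0, 0, 0, 0, 0, 0, 0, 0, 0, 0, 0, 0, 0, 0, 0, 0, 0, 0, 0, 0, 0, 0, 0, 0, 0, 0, 0, 0], hand=0, grip_force=30)

```text
time: 3.98
ee_pos: [0.4179, -0.1902, 0.1145]
eef_rot: [0.707, -0.0, 0.0, -0.707]
ft_force: [-0.5, -0.3, 1.3]
width: 0.0531
```

```bash
python3 go.py .4176 -.190 .114
```

```text
t 3.98 pos [ 0.4179 -0.1902  0.1145] w 0.0531 F [-0.5 -0.3  1.3] delta [-0.0003  0.0005  0.0002] [ 0.   -0.07 -0.01]
```

Emit:
arm_command(deltas=[0, -0.005, 0, 0, 0, 0, 0, -0.015, 0, 0, 0, 0, 0, -0.035, 0, 0, 0, 0, 0, -0.055, 0, 0, 0, 0, 0, -0.075, 0, 0, 0, 0, 0, -0.09, 0, 0, 0, 0, 0, -0.1, 0, 0, 0, 0, 0, -0.1, 0, 0, 0, 0])

```text
time: 4.97
ee_pos: [0.4182, -0.1902, 0.215]
eef_rot: [0.707, -0.0, 0.001, -0.707]
ft_force: [0.3, 0.1, -4.5]
width: 0.0529
```

```bash
python3 go.py .623 -.1224 .2155; python3 snap.py 2 side 60,240,200,440
```

```text
t 4.97 pos [ 0.4182 -0.1902  0.215 ] w 0.0529 F [ 0.3  0.1 -4.5] delta [ 0.2047 -0.0004  0.0681] [ 0.03 -0.07  0.04]
```

View pics/side2.png

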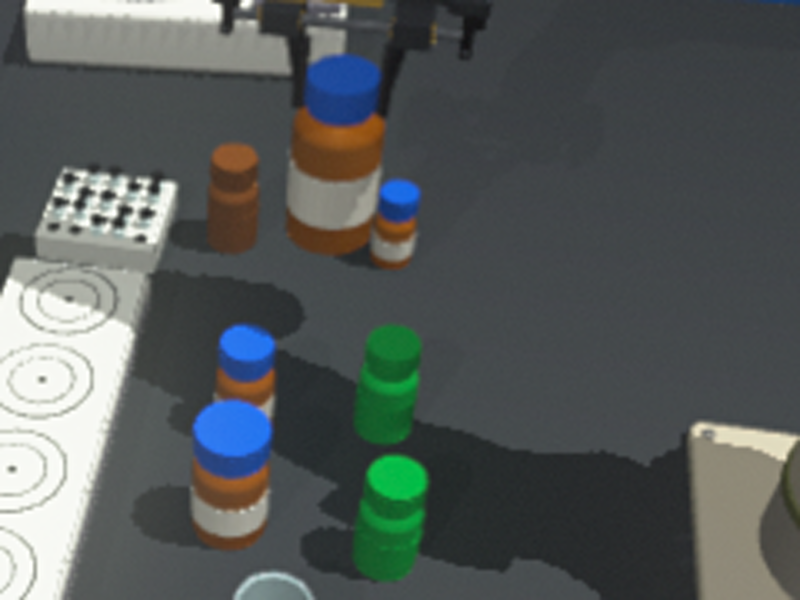

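Emit:
arm_command(deltas=[0.008, 0, 0.003, 0, 0, 0, 0.03, 0, 0.01, 0, 0, 0, 0.063, 0, 0.021, 0, 0, 0, 0.1, 0, 0.033, 0, 0, 0, 0.137, 0, 0.045, 0, 0, 0, 0.17, 0, 0.056, 0, 0, 0, 0.195, 0, 0.065, 0, 0, 0, 0.205, 0, 0.068, 0, 0, 0])

```text
time: 6.02
ee_pos: [0.6241, -0.1208, 0.2132]
eef_rot: [-0.706, 0.0, 0.001, 0.708]
ft_force: [-1.0, -0.2, -4.1]
width: 0.0533
```

Emit:
arm_command(deltas=[0, 0.005, 0, 0, 0, 0, 0, 0.015, 0, 0, 0, 0, 0, 0.025, 0, 0, 0, 0, 0, 0.035, 0, 0, 0, 0, 0, 0.04, 0, 0, 0, 0, 0, 0.04, 0, 0, 0, 0])

```text
time: 6.78
ee_pos: [0.6228, -0.1224, 0.1742]
eef_rot: [-0.707, 0.001, -0.0, 0.707]
ft_force: [0.9, -0.1, -4.9]
width: 0.0534
```

```bash
python3 go.py .623 -.1224 .1595;  python3 - <<'E'
from bench import r
from h import *
s=r.read_state()
for n in("top","side"):
    p=r.camera(n)
    for a,c,st in blobs(p,80):
        if a<900: print(n,a,np.round(c,1),np.round(fitcap(p,c,250,s["ee_pos"][2]-.1145)[0],4), np.round(fitcap(p,c,250,s["ee_pos"][2]-.1145)[1]))
E
python3 snap.py 3 side 60,240,160,400
```

```text
t 6.78 pos [ 0.6228 -0.1224  0.1742] w 0.0534 F [ 0.9 -0.1 -4.9] delta [0.0002 0.0147 0.    ] [-0.   -0.07 -0.04]
top 383 [230.4 203.4] [0.4545 0.0443] 476.0
top 203 [271.5 201.9] [ 0.46   -0.0467] 477.0
side 382 [215.4 106.1] [ 0.6235 -0.1211] 397.0
side 138 [319.1 119.3] [ 0.3638 -0.1176] 434.0
side 242 [273.7 164.8] [0.4448 0.0603] 548.0
side 452 [269.2 190.9] [0.4408 0.1378] 626.0
```

View pics/side3.png

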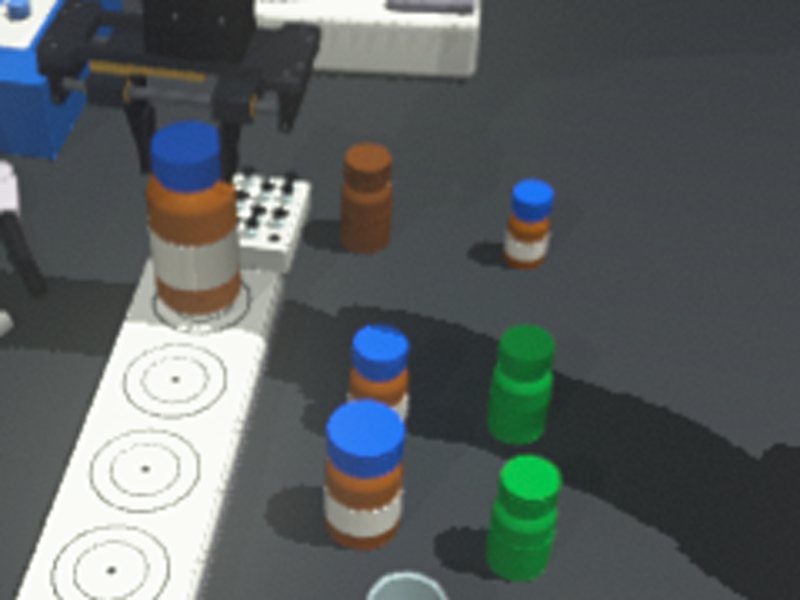

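The bottle hangs upright about 15 mm above the last ring mark, at (200,300) in the crop. I lower it slowly from here.

Emit:
arm_command(deltas=[0, 0.004, 0, 0, 0, 0, 0, 0.008, 0, 0, 0, 0, 0, 0.011, 0, 0, 0, 0, 0, 0.012, 0, 0, 0, 0, 0, 0.013, 0, 0, 0, 0, 0, 0.0135, 0, 0, 0, 0, 0, 0.014, 0, 0, 0, 0, 0, 0.014, 0, 0, 0, 0])

```text
time: 7.92
ee_pos: [0.6231, -0.1224, 0.1606]
eef_rot: [0.707, -0.0, 0.0, -0.707]
ft_force: [0.4, -0.2, -5.9]
width: 0.0531
```

```bash
python3 go.py .623 -.1224 .1595
```

```text
t 7.92 pos [ 0.6231 -0.1224  0.1606] w 0.0531 F [ 0.4 -0.2 -5.9] delta [-0.0001  0.0011  0.    ] [ 0.01 -0.06  0.  ]
```

Emit:
arm_command(deltas=[0, 0.0005, 0, 0, 0, 0, 0, 0.001, 0, 0, 0, 0, 0, 0.001, 0, 0, 0, 0])

```text
time: 8.3
ee_pos: [0.6231, -0.1224, 0.1597]
eef_rot: [0.707, -0.0, 0.0, -0.707]
ft_force: [-0.8, -1.0, -4.2]
width: 0.0535
```

Emit:
arm_command(deltas=[0, 0.0005, 0, 0, 0, 0, 0, 0.001, 0, 0, 0, 0, 0, 0.001, 0, 0, 0, 0])

```text
time: 8.68
ee_pos: [0.6232, -0.1224, 0.1596]
eef_rot: [0.707, -0.0, 0.001, -0.707]
ft_force: [-3.2, -0.2, 5.7]
width: 0.053
```

Emit:
arm_command(deltas=[0, -0.0005, 0, 0, 0, 0, 0, -0.0005, 0, 0, 0, 0])

```text
time: 8.93
ee_pos: [0.6232, -0.1224, 0.1596]
eef_rot: [0.707, -0.0, 0.001, -0.707]
ft_force: [-3.5, -0.2, 5.8]
width: 0.0534
```

Emit:
arm_command(deltas=[0, 0, 0, 0, 0, 0, 0, 0, 0, 0, 0, 0, 0, 0, 0, 0, 0, 0, 0, 0, 0, 0, 0, 0, 0, 0, 0, 0, 0, 0], hand=1)

```text
time: 9.55
ee_pos: [0.6231, -0.1224, 0.159]
eef_rot: [0.707, -0.0, 0.0, -0.707]
ft_force: [-0.9, -0.8, -0.7]
width: 0.0861
```

Emit:
arm_command(deltas=[0, -0.01, 0, 0, 0, 0, 0, -0.03, 0, 0, 0, 0, 0, -0.06, 0, 0, 0, 0, 0, -0.06, 0, 0, 0, 0])

```text
time: 10.05
ee_pos: [0.6247, -0.1222, 0.2233]
eef_rot: [0.707, 0.002, 0.002, -0.707]
ft_force: [0.3, -0.2, 0.4]
width: 0.0871
```

```bash
python3 go.py .456 .049 .22;  cat >chk.py <<'E'
import sys
from bench import r
from h import *
k=int(sys.argv[1]);ring=np.array([float(sys.argv[2]),float(sys.argv[3])])
for n in("top","side"):
    p=r.camera(n)
    for a,c,st in blobs(p,60):
        if a<900:
            f=fitcap(p,c,k,.045)
            if np.linalg.norm(f[0]-ring)<.03: print(n,a,np.round(c,1),np.round(f[0],4),round(f[1]))
E
python3 chk.py 250 .623 -.1224; python3 snap.py 4 side 60,240,160,400
```

```text
t 10.05 pos [ 0.6247 -0.1222  0.2233] w 0.0871 F [ 0.3 -0.2  0.4] delta [-0.1689  0.0021  0.1711] [ 0.06 -0.06  0.33]
top 66 [296.3 130.8] [ 0.6263 -0.1023] 481
side 381 [216.3 111.1] [ 0.6221 -0.1207] 390
```

View pics/side4.png

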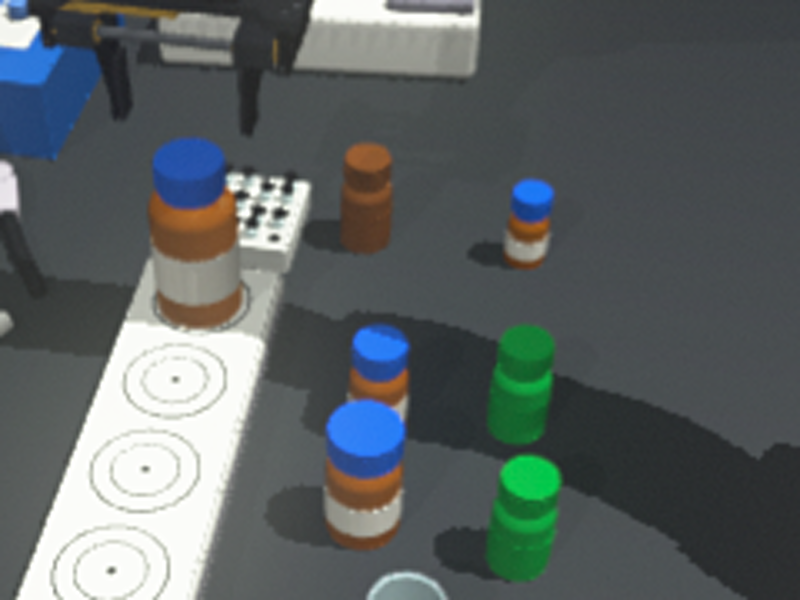

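Emit:
arm_command(deltas=[-0.02, 0, 0.02, 0, 0, 0, -0.06, 0, 0.06, 0, 0, 0, -0.1, 0, 0.1, 0, 0, 0, -0.14, 0, 0.145, 0, 0, 0, -0.167, 0, 0.171, 0, 0, 0, -0.167, 0.03, 0.171, 0, 0, 0, -0.167, 0.05, 0.171, 0, 0, 0, -0.167, 0.05, 0.171, 0, 0, 0])

```text
time: 11.2
ee_pos: [0.455, 0.0487, 0.1677]
eef_rot: [-0.707, 0.001, 0.001, 0.707]
ft_force: [-0.4, -0.3, 0.1]
width: 0.0872
```

```bash
python3 go.py .456 .049 .075; python3 snap.py 5 side 60,240,160,400; python3 chk.py 250 .623 -.1224
```

```text
t 11.2 pos [0.455  0.0487 0.1677] w 0.0872 F [-0.4 -0.3  0.1] delta [0.0013 0.0927 0.0003] [-0.   -0.05 -0.18]
top 447 [304.7 131.2] [ 0.6262 -0.1217] 482
side 399 [216.4 110.9] [ 0.622  -0.1215] 389
```

View pics/side5.png

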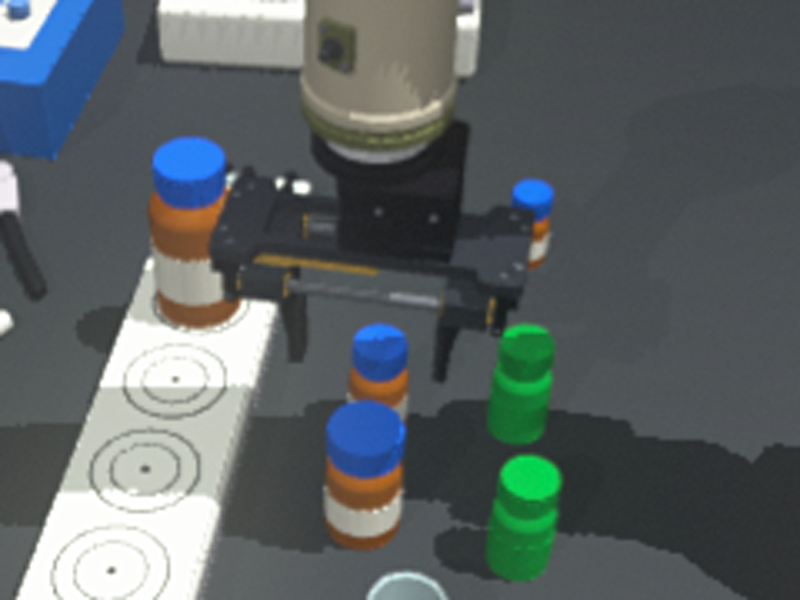

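Emit:
arm_command(deltas=[0, 0.02, 0, 0, 0, 0, 0, 0.05, 0, 0, 0, 0, 0, 0.08, 0, 0, 0, 0, 0, 0.093, 0, 0, 0, 0, 0, 0.093, 0, 0, 0, 0, 0, 0.093, 0, 0, 0, 0])

```text
time: 12.1
ee_pos: [0.4572, 0.0489, 0.0772]
eef_rot: [0.707, 0.0, 0.001, -0.707]
ft_force: [-0.3, -0.2, 0.4]
width: 0.0867
```

```bash
python3 go.py .456 .049 .075; python3 snap.py 6 side 60,240,160,400
```

```text
t 12.1 pos [0.4572 0.0489 0.0772] w 0.0867 F [-0.3 -0.2  0.4] delta [-0.0012  0.0022  0.0001] [ 0.   -0.07  0.1 ]
```

View pics/side6.png

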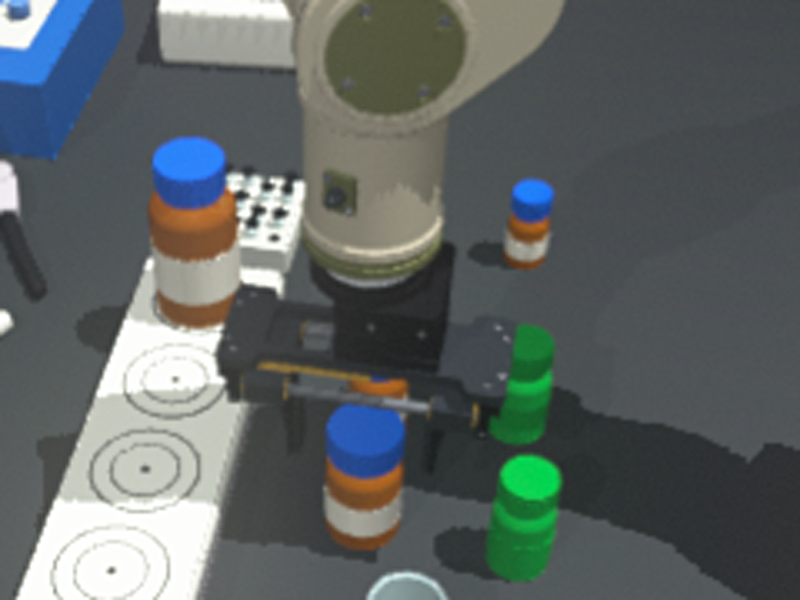

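```bash
python3 - <<'E'
from h import *
p=np.load("side.npy",allow_pickle=True).item()
q=proj(p,[[.457-.045,.049,.077],[.457+.045,.049,.077],[.456,.049,.105],[.456,.049,.08],[.456,.049,0.]])
print((q-[160,60])*800/240)
E
python3 snap.py 6b top 120,270,150,350
```

```text
[[421.79702579 460.16479158]
 [297.85267794 441.84293064]
 [361.72264345 424.30547923]
 [360.88885991 448.32356725]
 [358.42727461 519.51661524]]
```

View pics/top6b.png

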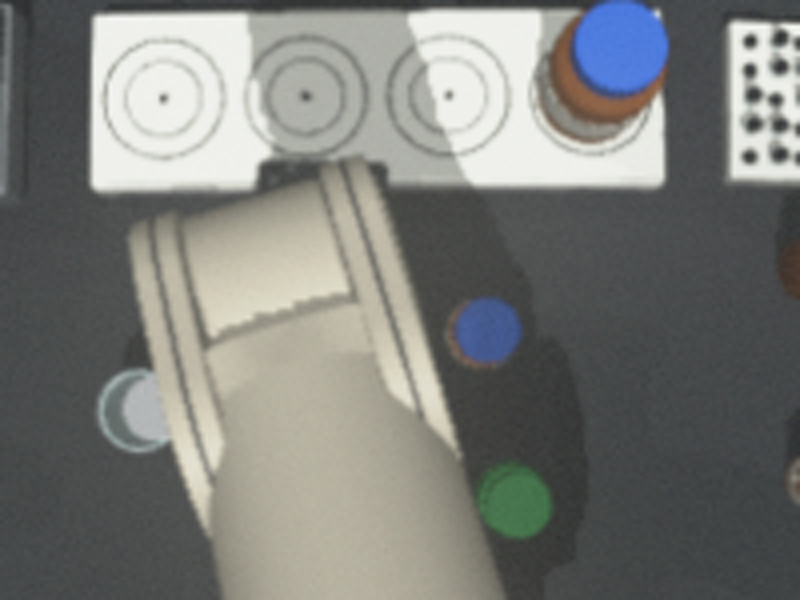

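The side view fits the predicted tip positions to within a few pixels, with the fingers on both sides of the 100 ml cap at (365,430). The top view shows the 250 standing inside its ring. Closing on the 100.

Emit:
arm_command(deltas=[0, 0.001, 0, 0, 0, 0, 0, 0.001, 0, 0, 0, 0, 0, 0.001, 0, 0, 0, 0, 0, 0.001, 0, 0, 0, 0, 0, 0.001, 0, 0, 0, 0, 0, 0.001, 0, 0, 0, 0], hand=0, grip_force=22)

```text
time: 12.95
ee_pos: [0.4562, 0.0488, 0.075]
eef_rot: [0.707, -0.0, 0.0, -0.707]
ft_force: [-1.1, -0.4, 0.9]
width: 0.0532
```

Emit:
arm_command(deltas=[0, -0.005, 0, 0, 0, 0, 0, -0.015, 0, 0, 0, 0, 0, -0.035, 0, 0, 0, 0, 0, -0.055, 0, 0, 0, 0, 0, -0.075, 0, 0, 0, 0, 0, -0.09, 0, 0, 0, 0, 0, -0.095, 0, 0, 0, 0, 0, -0.095, 0, 0, 0, 0])

```text
time: 13.95
ee_pos: [0.4563, 0.0488, 0.17]
eef_rot: [0.707, -0.0, 0.001, -0.707]
ft_force: [0.5, 0.5, -2.2]
width: 0.0535
```

```bash
python3 go.py .6196 -.0275 .17; python3 snap.py 7 side 60,240,160,400
```

```text
t 13.95 pos [0.4563 0.0488 0.17  ] w 0.0535 F [ 0.5  0.5 -2.2] delta [ 0.1634  0.     -0.076 ] [ 0.01 -0.07  0.01]
```

View pics/side7.png

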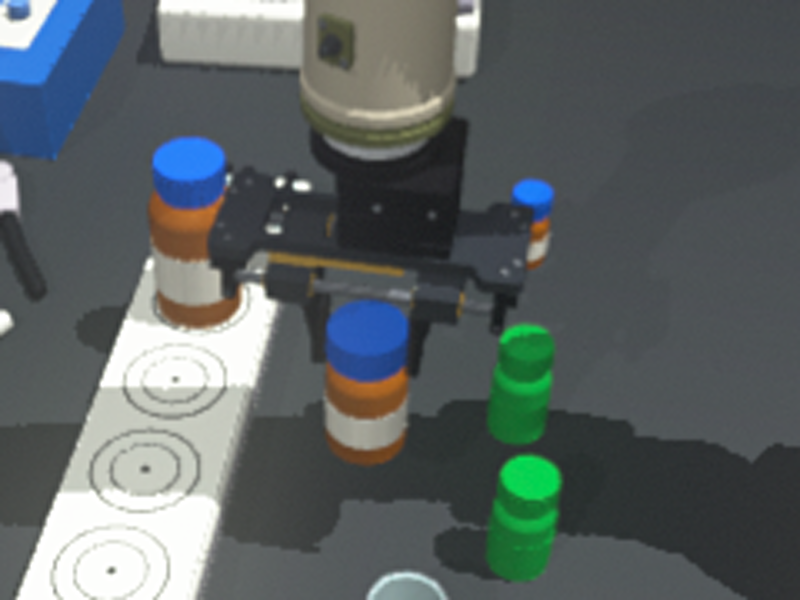

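Emit:
arm_command(deltas=[0.007, 0, -0.003, 0, 0, 0, 0.024, 0, -0.011, 0, 0, 0, 0.05, 0, -0.023, 0, 0, 0, 0.08, 0, -0.037, 0, 0, 0, 0.11, 0, -0.051, 0, 0, 0, 0.137, 0, -0.064, 0, 0, 0, 0.156, 0, -0.073, 0, 0, 0, 0.1635, 0, -0.0762, 0, 0, 0])

```text
time: 15.0
ee_pos: [0.6203, -0.0285, 0.1687]
eef_rot: [-0.707, 0.001, -0.0, 0.707]
ft_force: [0.2, -0.0, -3.1]
width: 0.0534
```

Emit:
arm_command(deltas=[0, 0.005, 0, 0, 0, 0, 0, 0.015, 0, 0, 0, 0, 0, 0.027, 0, 0, 0, 0, 0, 0.037, 0, 0, 0, 0, 0, 0.042, 0, 0, 0, 0, 0, 0.045, 0, 0, 0, 0, 0, 0.047, 0, 0, 0, 0, 0, 0.047, 0, 0, 0, 0])

```text
time: 16.0
ee_pos: [0.6198, -0.0276, 0.1232]
eef_rot: [0.707, -0.0, 0.001, -0.707]
ft_force: [-0.3, 0.6, -1.8]
width: 0.0534
```

```bash
python3 go.py .6196 -.0275 .12; python3 snap.py 8 side 60,240,160,400
```

```text
t 16.0 pos [ 0.6198 -0.0276  0.1232] w 0.0534 F [-0.3  0.6 -1.8] delta [-0.0002  0.0032  0.0001] [ 0.   -0.07  0.02]
```

View pics/side8.png

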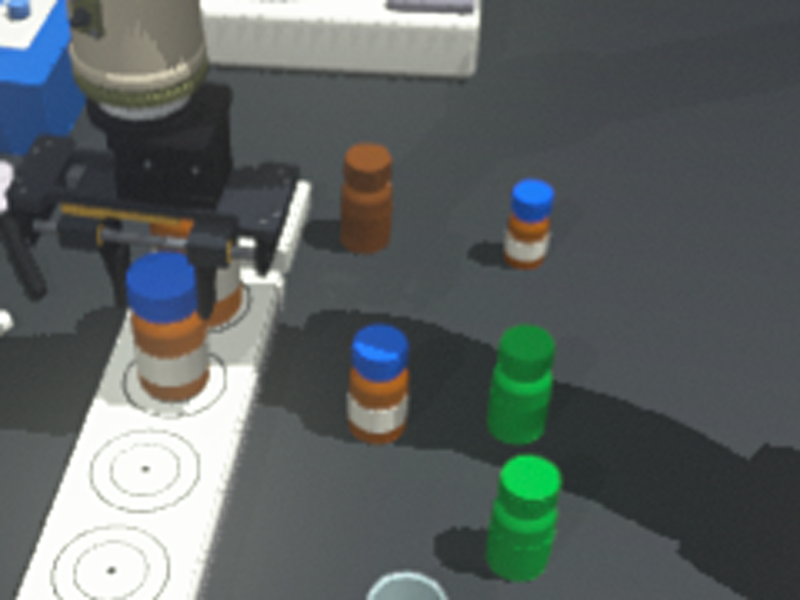

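The 100 is about 3 mm above its ring, centred near (172,380) in the crop. I ease it down.

Emit:
arm_command(deltas=[0, 0.001, 0, 0, 0, 0, 0, 0.002, 0, 0, 0, 0, 0, 0.0025, 0, 0, 0, 0, 0, 0.003, 0, 0, 0, 0, 0, 0.003, 0, 0, 0, 0])

```text
time: 16.68
ee_pos: [0.6197, -0.0275, 0.1202]
eef_rot: [0.707, -0.0, 0.0, -0.707]
ft_force: [-1.3, -0.8, -1.1]
width: 0.0535
```

Emit:
arm_command(deltas=[0, 0.0005, 0, 0, 0, 0, 0, 0.0005, 0, 0, 0, 0])

```text
time: 16.92
ee_pos: [0.6198, -0.0276, 0.1201]
eef_rot: [0.707, -0.0, 0.001, -0.707]
ft_force: [-3.5, -0.6, 6.0]
width: 0.0532
```

Emit:
arm_command(deltas=[0, -0.0003, 0, 0, 0, 0, 0, -0.0003, 0, 0, 0, 0, 0, -0.0003, 0, 0, 0, 0, 0, -0.0003, 0, 0, 0, 0, 0, -0.0003, 0, 0, 0, 0], hand=1)

```text
time: 17.55
ee_pos: [0.6197, -0.0276, 0.1198]
eef_rot: [0.707, -0.0, 0.0, -0.707]
ft_force: [0.2, 0.4, 0.3]
width: 0.0858
```

Emit:
arm_command(deltas=[0, -0.01, 0, 0, 0, 0, 0, -0.04, 0, 0, 0, 0, 0, -0.08, 0, 0, 0, 0, 0, -0.09, 0, 0, 0, 0, 0, -0.09, 0, 0, 0, 0])

```text
time: 18.18
ee_pos: [0.62, -0.0275, 0.2106]
eef_rot: [0.707, 0.0, 0.001, -0.707]
ft_force: [-0.2, 0.2, -0.6]
width: 0.0874
```

```bash
python3 go.py .462 -.0545 .2; python3 chk.py 100 .6196 -.0275
```

```text
t 18.18 pos [ 0.62   -0.0275  0.2106] w 0.0874 F [-0.2  0.2 -0.6] delta [-0.158   0.0104 -0.0271] [ 0.02 -0.07  0.08]
side 388 [209.1 146.4] [ 0.6183 -0.0278] 423
```

Emit:
arm_command(deltas=[-0.02, 0, -0.003, 0, 0, 0, -0.06, 0, -0.01, 0, 0, 0, -0.11, 0, -0.019, 0, 0, 0, -0.15, 0.01, -0.027, 0, 0, 0, -0.158, 0.04, -0.027, 0, 0, 0, -0.158, 0.07, -0.027, 0, 0, 0, -0.158, 0.07, -0.027, 0, 0, 0, -0.158, 0.07, -0.027, 0, 0, 0])

```text
time: 19.27
ee_pos: [0.462, -0.0542, 0.1404]
eef_rot: [-0.707, 0.0, -0.0, 0.707]
ft_force: [0.3, 0.2, 0.6]
width: 0.087
```

```bash
python3 go.py .462 -.0545 .061; python3 chk.py 100 .6196 -.0275; python3 snap.py 9 side 60,240,160,400
```

```text
t 19.27 pos [ 0.462  -0.0542  0.1404] w 0.087 F [0.3 0.2 0.6] delta [ 0.      0.0794 -0.0003] [-0.02 -0.05  0.01]
top 365 [263.3 135.6] [ 0.6211 -0.0275] 436
side 384 [209.  146.4] [ 0.6186 -0.0279] 423
```

View pics/side9.png

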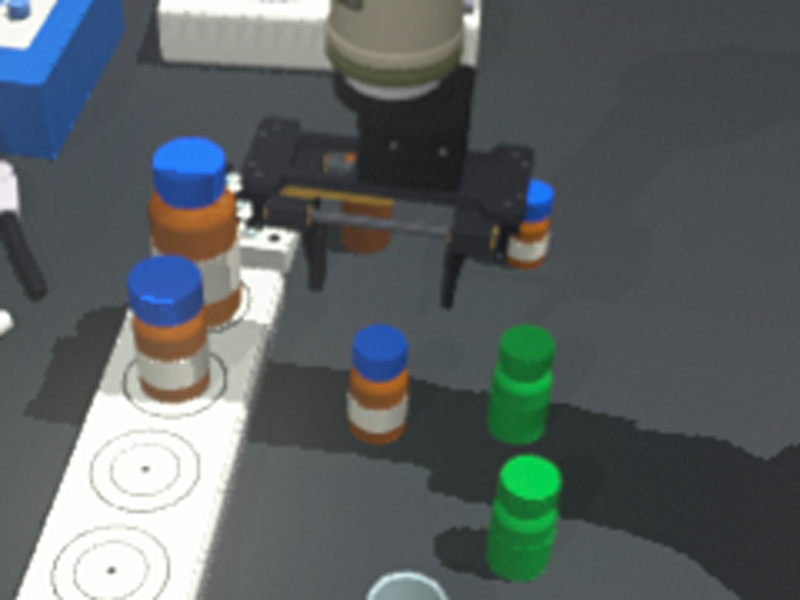

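The 100 stands centred in its ring (errors under 2 mm in both views), and the gripper is above the 50. Descending and gripping.

Emit:
arm_command(deltas=[0, 0.02, 0, 0, 0, 0, 0, 0.045, 0, 0, 0, 0, 0, 0.065, 0, 0, 0, 0, 0, 0.079, 0, 0, 0, 0, 0, 0.079, 0, 0, 0, 0, 0, 0.079, 0, 0, 0, 0, 0, 0.079, 0, 0, 0, 0])

```text
time: 20.3
ee_pos: [0.4622, -0.0545, 0.0616]
eef_rot: [0.707, 0.0, 0.001, -0.707]
ft_force: [-0.1, 0.3, 0.7]
width: 0.0871
```

Emit:
arm_command(deltas=[0, 0, 0, 0, 0, 0, 0, 0, 0, 0, 0, 0, 0, 0, 0, 0, 0, 0, 0, 0, 0, 0, 0, 0, 0, 0, 0, 0, 0, 0, 0, 0, 0, 0, 0, 0, 0, 0, 0, 0, 0, 0], hand=0, grip_force=18)

```text
time: 21.18
ee_pos: [0.4617, -0.0544, 0.0608]
eef_rot: [0.707, -0.0, 0.0, -0.707]
ft_force: [-0.0, 0.6, 0.2]
width: 0.0405
```

Emit:
arm_command(deltas=[0, -0.005, 0, 0, 0, 0, 0, -0.015, 0, 0, 0, 0, 0, -0.035, 0, 0, 0, 0, 0, -0.055, 0, 0, 0, 0, 0, -0.075, 0, 0, 0, 0, 0, -0.09, 0, 0, 0, 0, 0, -0.095, 0, 0, 0, 0, 0, -0.095, 0, 0, 0, 0])

```text
time: 22.18
ee_pos: [0.4616, -0.0544, 0.1558]
eef_rot: [0.707, -0.0, 0.0, -0.707]
ft_force: [-0.8, -0.4, -1.8]
width: 0.0403
```

```bash
python3 go.py .6162 .0674 .156; python3 snap.py 10 side 60,240,160,400
```

```text
t 22.18 pos [ 0.4616 -0.0544  0.1558] w 0.0403 F [-0.8 -0.4 -1.8] delta [ 0.1544 -0.0002  0.122 ] [ 0.01 -0.07  0.01]
```

View pics/side10.png

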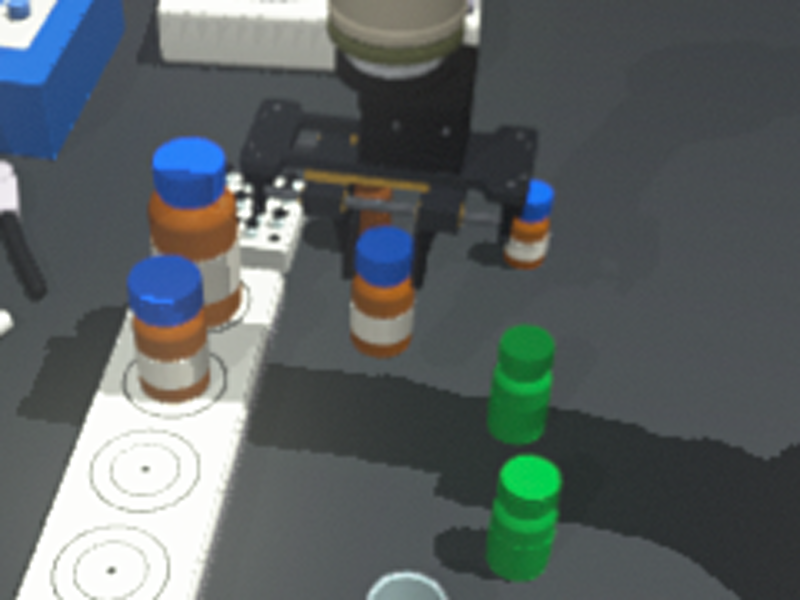

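Emit:
arm_command(deltas=[0.005, 0, 0.006, 0, 0, 0, 0.02, 0, 0.022, 0, 0, 0, 0.043, 0, 0.043, 0, 0, 0, 0.073, 0, 0.065, 0, 0, 0, 0.103, 0, 0.087, 0, 0, 0, 0.13, 0, 0.106, 0, 0, 0, 0.147, 0, 0.117, 0, 0, 0, 0.1545, 0, 0.122, 0, 0, 0])

```text
time: 23.22
ee_pos: [0.6166, 0.0688, 0.1548]
eef_rot: [-0.707, 0.0, 0.0, 0.707]
ft_force: [0.8, -0.2, -1.1]
width: 0.0401
```

Emit:
arm_command(deltas=[0, 0.005, 0, 0, 0, 0, 0, 0.015, 0, 0, 0, 0, 0, 0.027, 0, 0, 0, 0, 0, 0.037, 0, 0, 0, 0, 0, 0.042, 0, 0, 0, 0, 0, 0.045, 0, 0, 0, 0, 0, 0.047, 0, 0, 0, 0, 0, 0.047, 0, 0, 0, 0])

```text
time: 24.22
ee_pos: [0.6164, 0.0675, 0.1089]
eef_rot: [0.707, -0.0, 0.0, -0.707]
ft_force: [0.4, -0.5, -0.7]
width: 0.0404
```

```bash
python3 go.py .6162 .0674 .1058; python3 snap.py 11 side 60,240,160,400
```

```text
t 24.23 pos [0.6164 0.0675 0.1089] w 0.0404 F [ 0.4 -0.5 -0.7] delta [-0.0002  0.0031 -0.0001] [ 0.   -0.06  0.01]
```

View pics/side11.png

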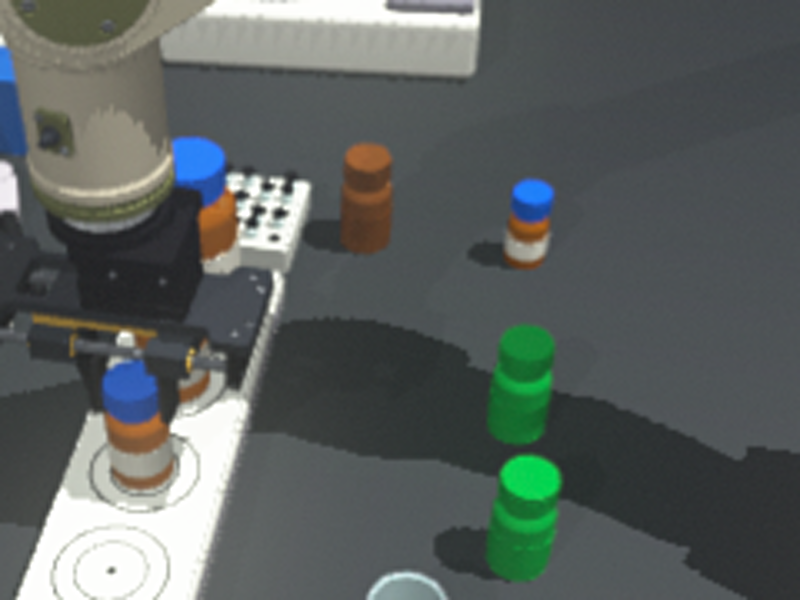

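The 50 hovers 3 mm above its ring, at (143,468) in the crop. Easing it down.

Emit:
arm_command(deltas=[0, 0.001, 0, 0, 0, 0, 0, 0.002, 0, 0, 0, 0, 0, 0.0025, 0, 0, 0, 0, 0, 0.003, 0, 0, 0, 0, 0, 0.003, 0, 0, 0, 0])

```text
time: 24.9
ee_pos: [0.6164, 0.0675, 0.1059]
eef_rot: [0.707, -0.0, 0.0, -0.707]
ft_force: [-0.1, 0.3, 0.3]
width: 0.0406
```

Emit:
arm_command(deltas=[0, 0.0005, 0, 0, 0, 0, 0, 0.0005, 0, 0, 0, 0])

```text
time: 25.15
ee_pos: [0.6165, 0.0675, 0.1058]
eef_rot: [0.707, -0.0, 0.001, -0.707]
ft_force: [-1.9, 0.1, 5.6]
width: 0.0399
```

Emit:
arm_command(deltas=[0, -0.0003, 0, 0, 0, 0, 0, -0.0003, 0, 0, 0, 0, 0, -0.0003, 0, 0, 0, 0, 0, -0.0003, 0, 0, 0, 0, 0, -0.0003, 0, 0, 0, 0, 0, -0.0003, 0, 0, 0, 0], hand=1)

```text
time: 25.9
ee_pos: [0.6163, 0.0675, 0.1056]
eef_rot: [0.707, -0.0, 0.0, -0.707]
ft_force: [-1.5, 0.4, -1.3]
width: 0.0857
```

Emit:
arm_command(deltas=[0, -0.01, 0, 0, 0, 0, 0, -0.04, 0, 0, 0, 0, 0, -0.08, 0, 0, 0, 0, 0, -0.11, 0, 0, 0, 0, 0, -0.11, 0, 0, 0, 0])

```text
time: 26.52
ee_pos: [0.6175, 0.068, 0.219]
eef_rot: [-0.707, -0.001, -0.002, 0.707]
ft_force: [-0.3, 0.2, 0.4]
width: 0.0869
```

```bash
python3 go.py .366 -.286 .2; python3 chk.py 50 .6162 .0674
```

```text
t 26.52 pos [0.6175 0.068  0.219 ] w 0.0869 F [-0.3  0.2  0.4] delta [-0.2512  0.0177 -0.3543] [-0.02 -0.06  0.28]
side 262 [199.6 177.7] [0.6152 0.0687] 294
```

Emit:
arm_command(deltas=[-0.02, 0, -0.02, 0, 0, 0, -0.06, 0, -0.05, 0, 0, 0, -0.1, 0, -0.09, 0, 0, 0, -0.14, 0, -0.13, 0, 0, 0, -0.17, 0, -0.18, 0, 0, 0, -0.2, 0, -0.23, 0, 0, 0, -0.225, 0, -0.28, 0, 0, 0, -0.24, 0.01, -0.325, 0, 0, 0])

```text
time: 27.62
ee_pos: [0.3743, -0.2592, 0.2055]
eef_rot: [0.707, -0.001, 0.001, -0.707]
ft_force: [-0.3, -0.2, 0.3]
width: 0.087
```

Emit:
arm_command(deltas=[-0.01, 0.02, -0.0285, 0, 0, 0, -0.01, 0.05, -0.0285, 0, 0, 0, -0.01, 0.08, -0.0285, 0, 0, 0, -0.01, 0.08, -0.0285, 0, 0, 0, -0.01, 0.08, -0.0285, 0, 0, 0])

```text
time: 28.25
ee_pos: [0.3661, -0.2858, 0.1263]
eef_rot: [0.707, -0.0, 0.0, -0.707]
ft_force: [1.1, -0.0, 1.0]
width: 0.0871
```

```bash
python3 go.py .366 -.286 .045; python3 chk.py 50 .6162 .0674; python3 snap.py 12 side 60,240,200,440
```

```text
t 28.25 pos [ 0.3661 -0.2858  0.1263] w 0.0871 F [ 1.1 -0.   1. ] delta [-0.0001  0.0813 -0.0002] [ 0.01 -0.05  0.01]
top 212 [223.8 136.9] [0.6183 0.0684] 250
side 264 [199.6 177.5] [0.6153 0.0681] 294
```

View pics/side12.png

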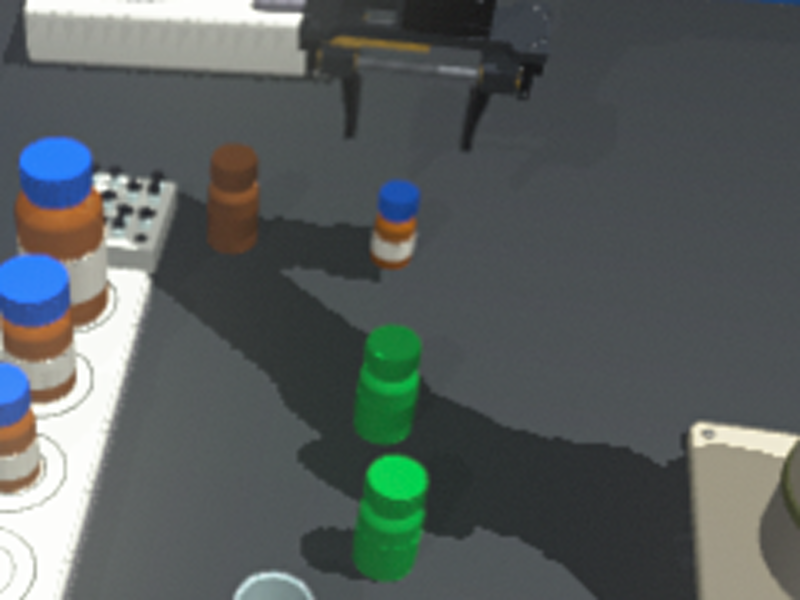

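The 50 is centred to about 1 mm. The gripper is above the 25, at (397,225) in the crop, with clear space around it. Descending.

Emit:
arm_command(deltas=[0, 0.02, 0, 0, 0, 0, 0, 0.045, 0, 0, 0, 0, 0, 0.065, 0, 0, 0, 0, 0, 0.078, 0, 0, 0, 0, 0, 0.081, 0, 0, 0, 0, 0, 0.081, 0, 0, 0, 0, 0, 0.081, 0, 0, 0, 0])

```text
time: 29.28
ee_pos: [0.3663, -0.2861, 0.0454]
eef_rot: [0.707, -0.0, 0.001, -0.707]
ft_force: [1.0, 0.3, -0.2]
width: 0.0872
```

Emit:
arm_command(deltas=[0, 0, 0, 0, 0, 0, 0, 0, 0, 0, 0, 0, 0, 0, 0, 0, 0, 0, 0, 0, 0, 0, 0, 0, 0, 0, 0, 0, 0, 0, 0, 0, 0, 0, 0, 0, 0, 0, 0, 0, 0, 0, 0, 0, 0, 0, 0, 0], hand=0, grip_force=15)

```text
time: 30.28
ee_pos: [0.3659, -0.2858, 0.0447]
eef_rot: [0.707, -0.0, 0.0, -0.707]
ft_force: [-0.7, 0.7, -0.2]
width: 0.0336
```

Emit:
arm_command(deltas=[0, -0.005, 0, 0, 0, 0, 0, -0.015, 0, 0, 0, 0, 0, -0.035, 0, 0, 0, 0, 0, -0.06, 0, 0, 0, 0, 0, -0.09, 0, 0, 0, 0, 0, -0.11, 0, 0, 0, 0, 0, -0.12, 0, 0, 0, 0, 0, -0.12, 0, 0, 0, 0])

```text
time: 31.28
ee_pos: [0.3661, -0.286, 0.1651]
eef_rot: [0.707, -0.0, 0.001, -0.707]
ft_force: [1.0, -0.0, -0.1]
width: 0.0336
```

```bash
python3 go.py .6127 .1624 .165; python3 snap.py 13 side 60,240,200,440
```

```text
t 31.27 pos [ 0.3661 -0.286   0.1651] w 0.0336 F [ 1.  -0.  -0.1] delta [ 2.461e-01 -1.000e-04  4.487e-01] [ 0.05 -0.07  0.04]
```

View pics/side13.png

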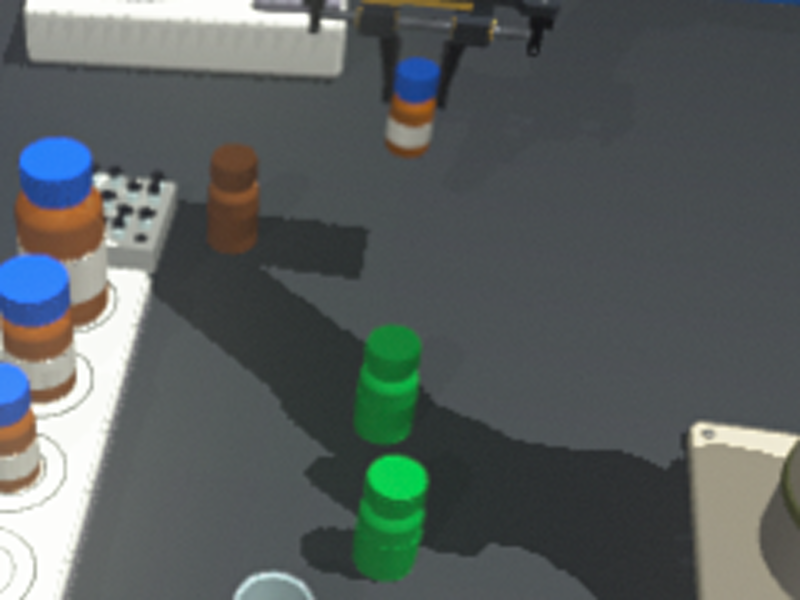

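Emit:
arm_command(deltas=[0.003, 0, 0.008, 0, 0, 0, 0.01, 0, 0.03, 0, 0, 0, 0.022, 0, 0.065, 0, 0, 0, 0.038, 0, 0.11, 0, 0, 0, 0.054, 0, 0.16, 0, 0, 0, 0.07, 0, 0.21, 0, 0, 0, 0.086, 0, 0.26, 0, 0, 0, 0.1, 0, 0.305, 0, 0, 0])

```text
time: 32.33
ee_pos: [0.4661, 0.0216, 0.1642]
eef_rot: [-0.707, 0.0, 0.0, 0.707]
ft_force: [0.3, -1.7, -1.1]
width: 0.0331
```

Emit:
arm_command(deltas=[0.012, 0, 0.04, 0, 0, 0, 0.03, 0, 0.075, 0, 0, 0, 0.055, 0, 0.1, 0, 0, 0, 0.083, 0, 0.12, 0, 0, 0, 0.11, 0, 0.133, 0, 0, 0, 0.13, 0, 0.14, 0, 0, 0, 0.142, 0, 0.1434, 0, 0, 0, 0.1466, 0, 0.1434, 0, 0, 0])

```text
time: 33.33
ee_pos: [0.6128, 0.1628, 0.1641]
eef_rot: [-0.707, 0.001, 0.0, 0.707]
ft_force: [-0.3, 0.3, -1.0]
width: 0.0335
```

```bash
python3 go.py .6127 .1624 .0897; python3 snap.py 14 side 60,270,120,400
```

```text
t 33.33 pos [0.6128 0.1628 0.1641] w 0.0335 F [-0.3  0.3 -1. ] delta [-0.0001  0.0744 -0.0004] [-0.01 -0.04 -0.06]
```

View pics/side14.png

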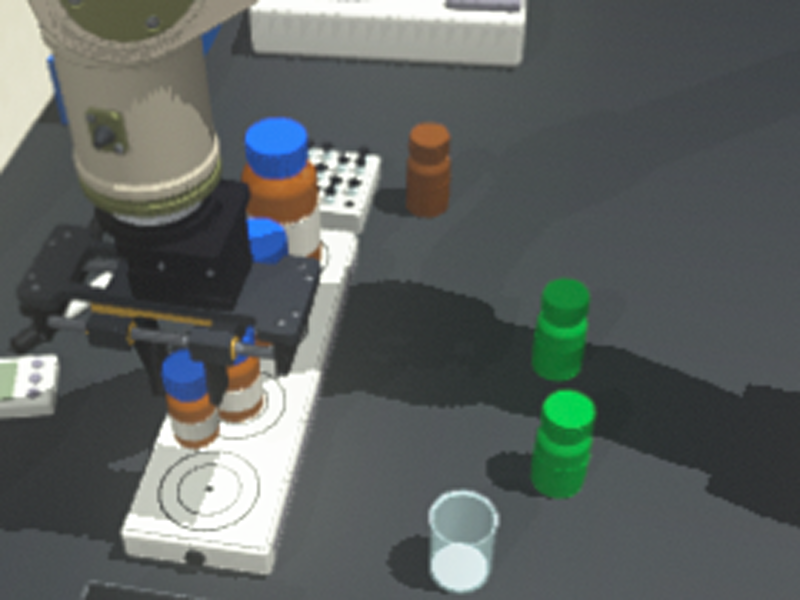

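Emit:
arm_command(deltas=[0, 0.008, 0, 0, 0, 0, 0, 0.022, 0, 0, 0, 0, 0, 0.038, 0, 0, 0, 0, 0, 0.053, 0, 0, 0, 0, 0, 0.063, 0, 0, 0, 0, 0, 0.069, 0, 0, 0, 0, 0, 0.072, 0, 0, 0, 0, 0, 0.072, 0, 0, 0, 0])

```text
time: 34.38
ee_pos: [0.6131, 0.1624, 0.0928]
eef_rot: [-0.707, 0.0, -0.001, 0.707]
ft_force: [-0.4, -0.3, -0.2]
width: 0.0334
```

Emit:
arm_command(deltas=[0, 0.001, 0, 0, 0, 0, 0, 0.002, 0, 0, 0, 0, 0, 0.0025, 0, 0, 0, 0, 0, 0.003, 0, 0, 0, 0, 0, 0.003, 0, 0, 0, 0])

```text
time: 35.0
ee_pos: [0.6131, 0.1624, 0.0897]
eef_rot: [0.707, -0.0, 0.0, -0.707]
ft_force: [0.5, -0.7, 0.5]
width: 0.0332
```

Emit:
arm_command(deltas=[0, 0.0004, 0, 0, 0, 0, 0, 0.0004, 0, 0, 0, 0])

```text
time: 35.25
ee_pos: [0.6132, 0.1625, 0.0897]
eef_rot: [-0.707, 0.0, -0.001, 0.707]
ft_force: [-0.5, -0.8, 3.7]
width: 0.0335
```

```bash
python3 go.py .6127 .1624 .0897; python3 snap.py 15 side 60,270,120,400
```

```text
t 35.25 pos [0.6132 0.1625 0.0897] w 0.0335 F [-0.5 -0.8  3.7] delta [-0.0005 -0.0001 -0.0001] [-0.   -0.07  0.03]
```

View pics/side15.png

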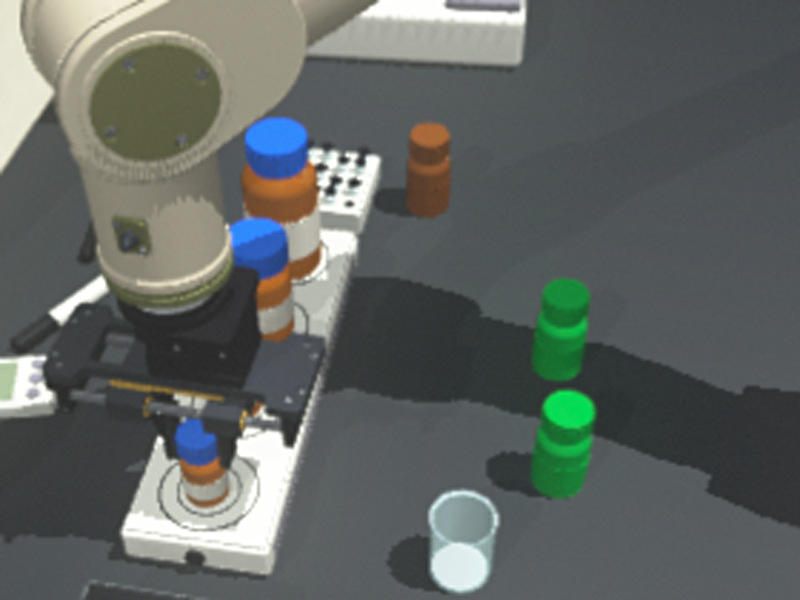

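The 25 is in contact with the stirrer (+3.7 N), standing in the end ring at (207,490) in the crop. Release, rise, and pull back towards the robot.

Emit:
arm_command(deltas=[0, -0.0003, 0, 0, 0, 0, 0, -0.0003, 0, 0, 0, 0, 0, -0.0003, 0, 0, 0, 0, 0, -0.0003, 0, 0, 0, 0, 0, -0.0003, 0, 0, 0, 0, 0, -0.0003, 0, 0, 0, 0, 0, -0.0003, 0, 0, 0, 0], hand=1)

```text
time: 36.17
ee_pos: [0.613, 0.1623, 0.0895]
eef_rot: [0.707, -0.0, 0.0, -0.707]
ft_force: [-0.6, -0.1, -0.6]
width: 0.0857
```

Emit:
arm_command(deltas=[0, -0.01, 0, 0, 0, 0, 0, -0.04, 0, 0, 0, 0, 0, -0.09, 0, 0, 0, 0, 0, -0.13, 0, 0, 0, 0, 0, -0.15, 0, 0, 0, 0, 0, -0.15, 0, 0, 0, 0])

```text
time: 36.92
ee_pos: [0.6134, 0.1626, 0.2405]
eef_rot: [-0.707, -0.0, -0.001, 0.707]
ft_force: [-0.2, 0.1, -0.3]
width: 0.0874
```

Emit:
arm_command(deltas=[-0.02, 0, 0, 0, 0, 0, -0.06, 0, 0.02, 0, 0, 0, -0.11, 0, 0.05, 0, 0, 0, -0.15, 0, 0.08, 0, 0, 0, -0.18, 0, 0.1, 0, 0, 0, -0.19, 0, 0.11, 0, 0, 0, -0.19, 0, 0.11, 0, 0, 0, -0.19, 0, 0.11, 0, 0, 0])

```text
time: 37.92
ee_pos: [0.4243, 0.2714, 0.2389]
eef_rot: [0.707, -0.001, 0.001, -0.707]
ft_force: [0.5, -0.3, -0.1]
width: 0.0871
```

```bash
python3 go.py .6127 .1624 .0897; for a in "25 .6127 .1624" "50 .6162 .0674" "100 .6196 -.0275" "250 .623 -.1224"; do python3 chk.py $a; done; python3 snap.py 16 side,top
```

```text
t 37.92 pos [0.4243 0.2714 0.2389] w 0.0871 F [ 0.5 -0.3 -0.1] delta [ 0.1889  0.1491 -0.1083] [ 0.01 -0.18 -0.05]
top 141 [185.8 138.4] [0.6161 0.1639] 172
side 198 [189.1 213.5] [0.6122 0.1646] 239
top 213 [223.8 136.9] [0.6184 0.0684] 250
side 261 [199.4 177.5] [0.6159 0.0683] 294
top 383 [263.2 135.7] [ 0.621  -0.0274] 436
side 404 [209.1 146.3] [ 0.6184 -0.0284] 423
top 454 [304.6 131.1] [ 0.6262 -0.1216] 482
side 399 [216.4 110.9] [ 0.622  -0.1215] 389
```

View pics/side16.png

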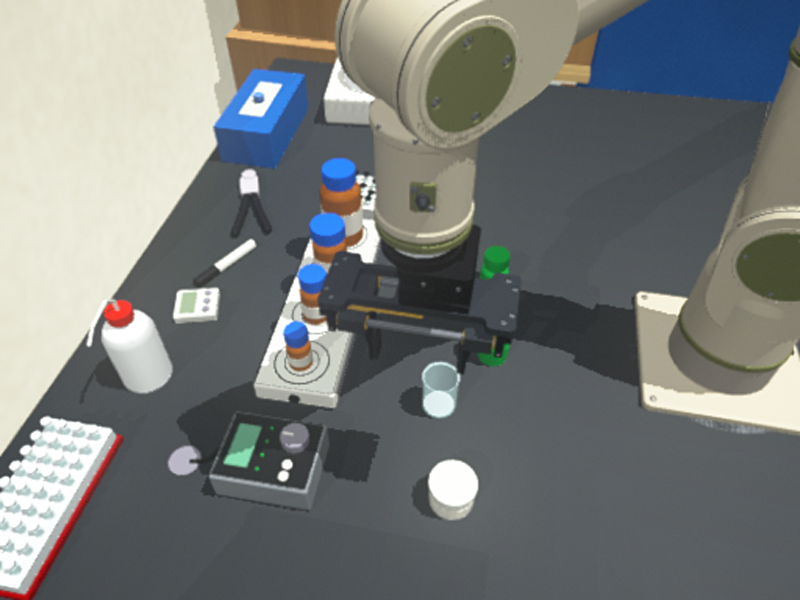

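View pics/top16.png

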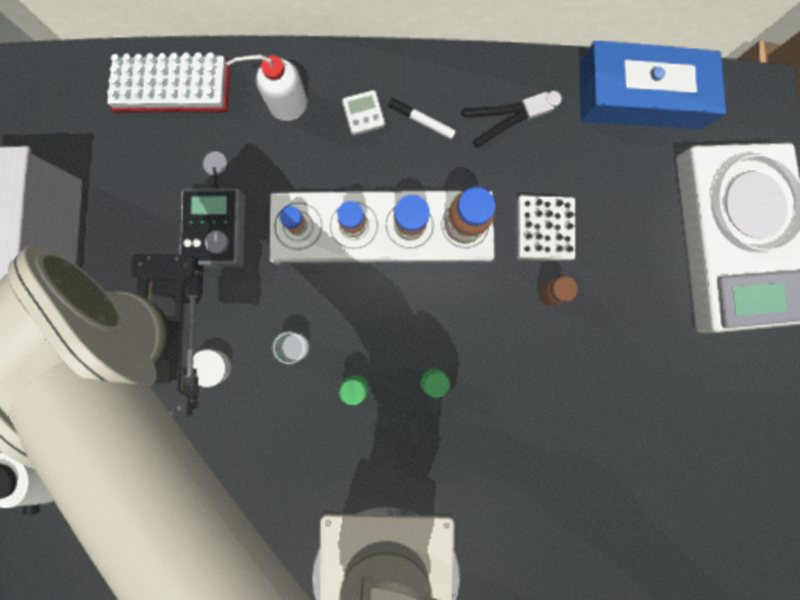

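All four bottles stand upright in their rings. In the top view they are at (291,218), (351,217), (412,215) and (476,208), running 25, 50, 100, 250 away from the control box. The beaker at (290,347), the jar at (208,368) and the look-alikes have not moved. Handing in.

```bash
python3 -c "
from bench import r
print(r.close_job())"
```

```text
the job is handed in; nothing more can be done
None
```

The four amber bottles are standing on the stirrer, one per ring, in the order 25, 50, 100, 250 ml, with the 25 ml bottle beside the control box. I gripped each by its cap and lowered it until light contact (about 4–10 N). The job was handed in at about 38 s.

- **Position:** the last pictures put every bottle upright and within about 3 mm of its ring dot. The 25 and 250 ml bottles are the furthest off, at about 2–3 mm.
- **Camera disagreement:** the two cameras differed by 1–4 mm in x throughout. I aimed at their average, and the 2–3 mm offsets are of the same order as that disagreement.
- **Other items:** the beaker, white jar, two green bottles and the brown one look unmoved in the last pictures. The gripper was clear of everything when I handed in.

No check failed.

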